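# Set the dividing head to five and lock it

### The arm

A 6-joint arm with a two-finger parallel gripper is mounted at the origin on a cart in front of the work surface, level with it; the furniture and walls round the work are solid. World frame = base frame: x ahead of the robot, y to its left, z up, the work surface at z = 0. Lengths are in mm, angles in degrees, forces in N, time in s.
With the tool pointing down it reaches from about 350 to 850 mm from the base axis. Payload 8.1 kg.
Tool frame: the origin (TCP) lies midway between the tips of the shut fingers; the grasp point (between the pads) lies 19 mm behind it; z points along the fingers, y is the line along which they close (so a half turn about z gives the same grasp; the last joint's range is limited). The gripper opens to 85 mm and grips with 20 to 120 N. Pads are 22 mm wide; open, the fingers measure 114 mm over their backs; the gripper's body (76 mm by 85 mm) begins 54 mm behind the grasp point. The pads swing forward as they close: fully open they stand 13 mm farther back than shut.
Start: joints at [60.596, 7.471, 85.268, -0, 87.261, -4.893], TCP at [248.902, 545.942, 231.292] pointing down, gripper open.
Joint ranges: [-169.43, 169.43], [-51.17, 129.36], [1.28, 143.12], [-76.62, 256.62], [0, 156.53], [-152.29, 152.29]. Speed limits (degrees/s): [136.94, 136.94, 159.86, 180, 180, 180].

### API

Orientations are given as [roll, pitch, yaw] about the fixed x, y, z axes, in that order (R = Rz(yaw) Ry(pitch) Rx(roll)).
In Python, from bench import r gives the robot as it stands. The module is installed in compiled form; this text tells all that it offers.
- The arm moves only by the tool jog_arm, never from a script. Its argument "rows" is a list of rows, each a list of 2 entries, a list of its own where there are three numbers: the shift along the tool's x, y, z in mm, then the turn, a rotation vector about the tool's x, y, z in rad. A call has 1 to 10 rows; each row is the pose to reach, as a shift and turn from the pose commanded when the call began, along the tool's axes at that moment; what a row does not reach only later rows make up. A row lasts 1/10 s, in which the tool goes at most 50 mm and 8.59 degrees, less where a joint would pass 70% of its speed; a pose out of reach is approached as far as the arm can. A call with a gripper value outside its range is refused whole. "grip" is the finger opening in mm, from 0 to 85.4, set as the call begins (left out, the last holds). The fingers move at their own pace and stop on an object; "force" is the grip in N (left out, the last holds). Time passes only in rows, so rows that repeat a pose let the fingers close. It gives the time, the measured TCP pose, the force, the opening and the grip force at its end, in the units of the state.
- r.sense(): the state, without advancing time (a new reading comes with each control period).
- r.snapshot(name): name is "scene" or "top"; returns (picture, depth): 420x560x3 uint8, blue, green, red; 420x560 float32, mm along the optical axis (not along the pixel's ray), 0 where there is no reading.
- r.camera_params(name): a dict with "fx", "fy", "cx", "cy" (pixels), "dist_coeffs" ([k1, k2, p1, p2, k3] as OpenCV has them; the pictures are not rectified), "pose" (4x4, takes a point from camera to world coordinates). Camera axes: x right, y down, z forward; pixel columns grow to the right and rows downward; lengths in mm; the calibration is good to about 2 mm. A picture is of the moment at which its call begins. camera_params takes no time and is no camera call.
- r.hand_in(): hands the job in; it is judged then, once.
The state is a dict: "time": time; "joint_pos": joint angles; "qd": joint speeds; "joint_efforts": joint torques, N m; "tool_pos": TCP position; "tcp_rot": TCP orientation; "ft_force": force on the tool from outside, world axes, zero at the start; "wrist_torque": the same for the moment, N m; "finger_gap": finger opening in mm; "grip_force": force on a finger pad.
Only numpy, scipy, OpenCV 4.12 (cv2) and the standard library are available. Lean on these libraries where they do the work, as an engineer would, in place of code of your own. Each camera call takes 0.05 s, during which the arm holds its last target. There are 200 camera calls.

### The job

The lump of clay sits on a dividing head for its next facet. Push the black scale sleeve round, either way, by its lugs until it has clicked in with the five-pip mark at the red pointer, and only then push the yellow-topped locking slide fully home. The clay must ride along untouched, and the two glue bottles and the paint pot round the head must be left standing where they are.

Things in the scene. Friction and masses are not known exactly. Their poses are not given: they have to be found in the camera images.
- dividing_head: Round green foot, 156 mm across, standing on a round plywood board (364 mm across, 8 mm thick) fixed to the worktop; origin at the centre of the board's underside, on the sleeve's vertical axis. A red pointer bar lies on its rim on the -x side (to 105 mm from the axis, top 24 mm above the worktop); a green guide with the locking slide sticks out on its -y side, to 154 mm, 26 mm high, 40 mm wide. Position and yaw differ from run to run
- sleeve (a joint): Turning of the black sleeve about the vertical axis, rad, positive CLOCKWISE seen from above, no end stops. It clicks every 45 deg: at 0 (or any full turn) the one-pip mark is at the pointer, each 0.785 more brings the next number, so FIVE is at 3.142 (or a full turn more or less) and eight at 5.498. A spring detent pulls it to the nearest click; to leave one takes 0.3 N m, about 4 N at a lug
- pointer (a point): Fixed point of the foot, in line with the red pointer, 56 mm from the axis towards the foot's -x, 54 mm above the worktop: where the chosen mark must stand
- mark_five (a point): Centre of the five-pip mark on top of the sleeve, 56 mm from the axis, 54 mm above the worktop; turns with the sleeve
- table_centre (a point): Centre of the sleeve's flat top, on its axis, 54 mm above the worktop; fixed. The sleeve is a ribbed black drum 132 mm across, from 26 to 54 mm above the worktop, with white pips counting 1 to 8 round the flat rim of its top, rising ANTICLOCKWISE seen from above, and four square lugs sticking out level from its side, 90 deg apart
- lug_1 (a point): Top face of the blue lug, at the one-pip mark, 84 mm from the axis. Each lug is a bar 10 mm wide, reaching from the sleeve's side (66 mm) to 95 mm from the axis and from 33 to 51 mm above the worktop; below the lugs' path there is nothing higher than 26 mm. The lug turns with the sleeve
- lug_3 (a point): The same point of the bare-metal lug at the three-pip mark
- lug_5 (a point): The same point of the bare-metal lug at the five-pip mark
- lug_7 (a point): The same point of the bare-metal lug at the seven-pip mark
- lock (a joint): Locking slide: metres drawn out along the foot's -y, 0 fully home (its tongue then blocks the sleeve) to 0.025 fully out. It starts 0.018 to 0.025 out (sleeve free), stays where it is left, rubs with about 2 N, and goes home only while the sleeve is at a click; below 0.011 the tongue starts to enter the sleeve
- lock_peg (a point): Centre of the top of the upright peg of the locking slide, 60 mm above the worktop; steel shank 12 mm thick with a yellow cap 16 mm thick and 12 mm high; on the foot's -y line, 120 mm from the axis when home, 145 mm when fully out. Push it towards the axis from its outer side
- clay: Loose grey block of modelling clay, 37 x 53 x 25 mm, origin under its centre, lying on the middle of the sleeve's top (its own top is 79 mm above the worktop); it turns with the sleeve
- bottle_a: Loose white squeeze bottle of glue with an orange nozzle, 50 mm across and 155 mm tall, standing on the board near the sleeve; origin under its centre
- bottle_b: Second loose glue bottle like it; origin under its centre
- paint_pot: Loose black-and-white paint pot with a white lid, 52 mm across and 52 mm tall, standing on the board near the sleeve; origin under its centre
Things that resemble listed ones, but are neither listed nor needed, are in the scene too. Leave any turquoise look-alike of the bottle_b alone.

How it is judged:
By the outcome, as a careful person would: the job done as asked, in the order asked, and still so for the second after the job is handed in, with the robot touching nothing.
It also fails if it takes over 45 s, if anything falls off the work surface, if the arm or the gripper's body presses on something with over 40 N, if the wrist force passes 120 N, or if a joint passes its speed limit or range.

## Working session

There is one attempt and no reset: what is moved stays moved. The work goes in short steps, Python scripts to look and compute and a tool call to move; the robot and the scene stay as the last step left them, time stands still between calls to the robot, and variables do not carry over. Pictures are saved under pics/ and viewed, at most 10 in all, crops included, and the job is handed in when it is done.

Besides the shell and the picture viewer there is one more tool, called after "Request:" in YAML: its name, and indented under it one key for each argument. jog_arm: Moves the arm, as the interface text tells. Its arguments: {"type":"object","properties":{"rows":{"type":"array"},"grip":{"type":"number"},"force":{"type":"number"}},"required":["rows"]}

```bash
mkdir -p pics; python3 - <<'E'
from bench import r
import cv2,numpy as np
for n in("scene","top"):
    p,d=r.snapshot(n); cv2.imwrite(f"pics/{n}0.png",p); np.save(f"pics/{n}0.npy",d)
    c=r.camera_params(n); print(n,c["fx"],c["cx"],c["cy"],np.round(c["dist_coeffs"],3),np.round(c["pose"],3).tolist())
s=r.sense();print(s["tool_pos"],s["tcp_rot"],s["time"])
E
```

```text
scene 381.1356047523024 276.84727373820346 205.44513041041085 [0.029 0.    0.    0.    0.   ] [[0.707, -0.344, 0.618, -10.753], [-0.707, -0.355, 0.611, -542.033], [0.009, -0.869, -0.494, 492.075], [0.0, 0.0, 0.0, 1.0]]
top 428.4773648847278 287.52308269177627 199.67505824721326 [-0.088  0.     0.     0.     0.   ] [[-0.006, -0.983, 0.186, 326.146], [-1.0, 0.003, -0.015, 16.502], [0.014, -0.186, -0.982, 1041.673], [0.0, 0.0, 0.0, 1.0]]
[248.64999839 545.50887431 230.33139111] [-1.79905274e+02 -8.46945941e-03  1.55488650e+02] 0.1
```

View pics/top0.png

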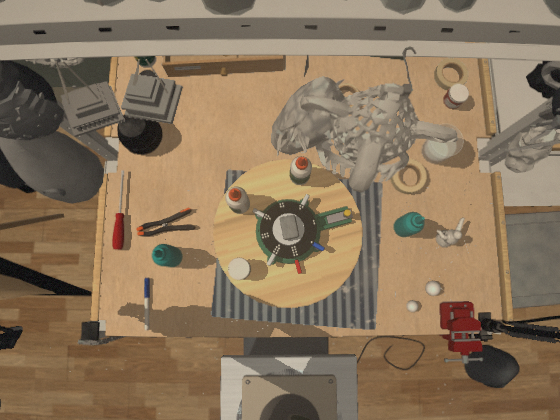

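View pics/scene0.png

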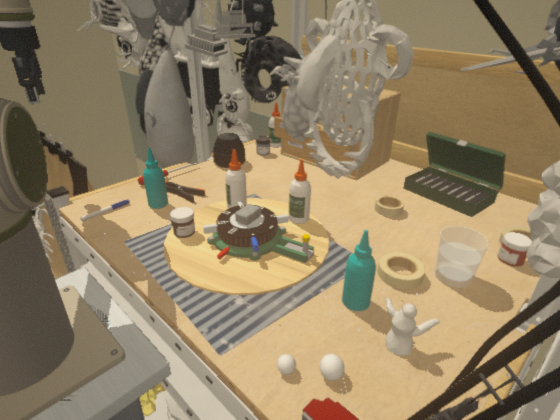

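The top view shows the head at about (290,229): red pointer bar at (299,267), blue lug at (319,246), yellow peg at (349,212). The bottles are at (237,200) and (301,170), and the pot at (238,268).

```bash
cat > h.py <<'E'
import cv2,numpy as np
from bench import r
def ray(n,uv):
    c=r.camera_params(n);K=np.array([[c["fx"],0,c["cx"]],[0,c["fy"],c["cy"]],[0,0,1]]);T=np.array(c["pose"])
    q=cv2.undistortPoints(np.array([[uv]],float),K,np.array(c["dist_coeffs"]))[0,0]
    return T[:3,3],T[:3,:3]@np.array([q[0],q[1],1])
def onz(n,uv,z):
    o,d=ray(n,uv); return o+d*(z-o[2])/d[2]
def blob(p,lo,hi,roi):
    x0,y0,x1,y1=roi;h=cv2.cvtColor(p[y0:y1,x0:x1],cv2.COLOR_BGR2HSV)
    m=cv2.inRange(h,lo,hi);k,l,s,c=cv2.connectedComponentsWithStats(m)
    return [(np.round(c[i]+[x0,y0],1).tolist(),int(s[i,4])) for i in range(1,k) if s[i,4]>5]
def proj(n,P):
    c=r.camera_params(n);K=np.array([[c["fx"],0,c["cx"]],[0,c["fy"],c["cy"]],[0,0,1]]);T=np.linalg.inv(np.array(c["pose"]))
    return cv2.projectPoints(np.array([P],float),cv2.Rodrigues(T[:3,:3])[0],T[:3,3],K,np.array(c["dist_coeffs"]))[0][0,0]
E
python3 - <<'E'
from h import *
p=cv2.imread("pics/top0.png");d=np.load("pics/top0.npy")
cv2.imwrite("pics/c0.png",cv2.resize(p[145:310,205:375],None,fx=3.5,fy=3.5,interpolation=cv2.INTER_CUBIC))
R=(205,145,375,310)
for nm,lo,hi,z in(("red",(0,130,90),(8,255,255),24),("blue",(105,120,60),(125,255,255),51),("yellow",(22,150,120),(34,255,255),60)):
    for c,a in blob(p,lo,hi,R): print(nm,c,a,np.round(onz("top",c,z),1))
# board circle
h=cv2.cvtColor(p,cv2.COLOR_BGR2HSV)
for uv in((238,268),(302,165),(235,195),(288,228),(370,130),(300,120),(310,90),(380,170),(430,135)):
    D=d[int(uv[1]),int(uv[0])];o,v=ray("top",uv);print(uv,np.round(o+v*D,0))
# heights map: everything above 170mm within work area
c=r.camera_params("top")
ys,xs=np.mgrid[60:330:3,100:500:3];P=[]
for u,v in zip(xs.ravel(),ys.ravel()):
    o,q=ray("top",(u,v));
    if d[v,u]>0:P.append(o+q*d[v,u])
P=np.array(P);m=P[:,2]>120
g={}
for x,y,z in P[m]:
    k=(int(x//50*50),int(y//50*50));g.setdefault(k,[]).append(z)
print({k:(int(min(v)),int(max(v))) for k,v in sorted(g.items())})
E
```

```text
red [300.5, 162.3] 78 [612.3 -31.3  24. ]
red [232.8, 194.3] 49 [532.4 133.7  24. ]
red [297.7, 266.3] 50 [359.  -21.9  24. ]
blue [318.0, 246.1] 33 [404.2 -68.2  51. ]
yellow [344.7, 212.2] 6 [ 481.9 -131.2   60. ]
(238, 268) [354. 114.  65.]
(302, 165) [575. -29. 133.]
(235, 195) [507. 115. 143.]
(288, 228) [443.   1.  79.]
(370, 130) [ 543. -114.  447.]
(300, 120) [590. -15. 364.]
(310, 90) [625. -30. 405.]
(380, 170) [ 544. -183.  209.]
(430, 135) [ 539. -207.  438.]Traceback (most recent call last):
  File "<stdin>", line 15, in <module>
  File "h.py", line 4, in ray
    c=r.camera_params(n);K=np.array([[c["fx"],0,c["cx"]],[0,c["fy"],c["cy"]],[0,0,1]]);T=np.array(c["pose"])
ValueError: time passes only in moves, steps and waits
```

View pics/c0.png

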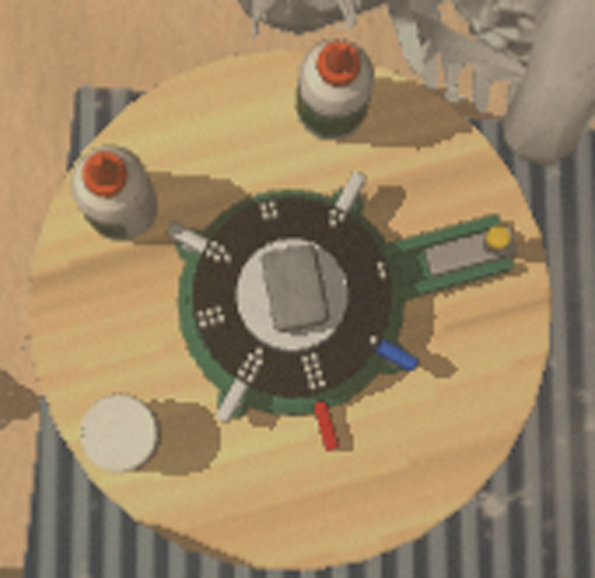

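The crop, centred on the head at about (292,295), shows the eight-pip mark at the red pointer (327,427). Five is at (217,250), so the sleeve must go 135° anticlockwise. The lug by seven, at (235,400), can be pushed the whole way on the free front side. I still need the axis position and the clearance around the overhanging lattice.

```bash
sed -i 's/^def ray/C={n:r.camera_params(n) for n in("scene","top")}\ndef ray/; s/c=r.camera_params(n);/c=C[n];/' h.py
python3 - <<'E'
from h import *
p=cv2.imread("pics/top0.png")
def cloud(n,v0,v1,u0,u1,s=2):
    d=np.load(f"pics/{n}0.npy");c=C[n];K=np.array([[c["fx"],0,c["cx"]],[0,c["fy"],c["cy"]],[0,0,1]]);T=np.array(c["pose"])
    ys,xs=np.mgrid[v0:v1:s,u0:u1:s];uv=np.stack([xs.ravel(),ys.ravel()],1).astype(float)
    q=cv2.undistortPoints(uv[:,None],K,np.array(c["dist_coeffs"]))[:,0];D=d[ys.ravel(),xs.ravel()]
    P=(np.c_[q,np.ones(len(q))]*D[:,None])@T[:3,:3].T+T[:3,3];return P[D>0]
A=np.vstack([cloud("top",50,330,100,500),cloud("scene",0,400,60,560)])
# clutter above 170 in region near head
m=(A[:,2]>170)&(A[:,2]<600)&(A[:,0]>250)&(A[:,0]<650)&(abs(A[:,1])<300)
g={}
for x,y,z in A[m]: g.setdefault((int(x//40*40),int(y//40*40)),[]).append(z)
print({k:(int(min(v)),int(max(v)),len(v)) for k,v in sorted(g.items()) if len(v)>3})
# sleeve: black mask -> circle at z=54
h=cv2.cvtColor(p,cv2.COLOR_BGR2HSV)
T=cloud("top",145,310,205,375,1)
t=T[(abs(T[:,2]-54)<5)&(np.hypot(T[:,0]-440,T[:,1]-2)<75)]
print("sleeve top",np.round(cv2.minEnclosingCircle(t[:,:2].astype(np.float32)),1) if 0 else cv2.minEnclosingCircle(t[:,:2].astype(np.float32)),t[:,2].mean())
for nm,lo,hi in(("bot",60,150),):
  for cx,cy in((505,117),(575,-30),(354,114)):
    b=T[(T[:,2]>40)&(np.hypot(T[:,0]-cx,T[:,1]-cy)<40)];print(nm,cx,cy,np.round(cv2.minEnclosingCircle(b[:,:2].astype(np.float32))[0],0),round(b[:,2].max()))
# board rim circle z=8: warm pixels
m=cv2.inRange(h,(12,90,120),(24,255,255));m[:, :205]=0;m[:,375:]=0;m[:145]=0
k,l,s,c=cv2.connectedComponentsWithStats(m)
# pointer direction and peg
P=onz("top",(297.7,266.3),24)
y=h[200:225,335:360];mm=cv2.inRange(y,(18,110,90),(36,255,255));ys,xs=np.nonzero(mm);print("yel",len(xs),xs.mean()+335,ys.mean()+200,onz("top",(xs.mean()+335,ys.mean()+200),58))
for n,uv in(("centre of white plate",(205+292/3.5,145+295/3.5)),):print(n,onz("top",uv,54))
s=cv2.imread("pics/scene0.png");print([ (b) for nm,lo,hi in(("red",(0,130,90),(8,255,255)),("blue",(105,120,60),(125,255,255)),("yel",(22,140,110),(34,255,255))) for b in blob(s,lo,hi,(200,190,330,270))])
E
```

```text
{(440, -160): (326, 368, 34), (440, -120): (322, 370, 64), (480, -200): (208, 245, 16), (480, -160): (309, 417, 310), (480, -120): (309, 414, 181), (520, -280): (371, 437, 181), (520, -240): (218, 446, 459), (520, -200): (189, 468, 970), (520, -160): (170, 485, 920), (520, -120): (180, 474, 440), (520, -80): (210, 400, 41), (520, -40): (319, 366, 43), (520, 0): (332, 356, 42), (560, -240): (333, 435, 71), (560, -200): (239, 474, 218), (560, -160): (194, 530, 254), (560, -120): (180, 508, 313), (560, -80): (204, 444, 479), (560, -40): (203, 443, 534), (560, 0): (202, 373, 216), (560, 160): (391, 421, 75), (560, 200): (388, 445, 202), (560, 240): (385, 429, 79), (600, -280): (535, 539, 58), (600, -240): (534, 539, 57), (600, -200): (535, 539, 60), (600, -160): (455, 544, 65), (600, -120): (276, 539, 107), (600, -80): (294, 540, 143), (600, -40): (195, 539, 190), (600, 0): (195, 539, 115), (600, 40): (535, 539, 48), (600, 80): (536, 539, 45), (600, 120): (535, 539, 45), (600, 160): (390, 540, 213), (600, 200): (396, 539, 268), (600, 240): (412, 539, 78), (600, 280): (339, 370, 40), (640, -120): (292, 300, 6), (640, -80): (381, 414, 15), (640, -40): (362, 470, 36), (640, 200): (416, 418, 5)}
sleeve top ((440.1683654785156, 2.0622448921203613), 74.78425598144531) 54.74223761223628
bot 505 117 [504. 112.] 165
bot 575 -30 [571. -30.] 366
bot 354 114 [354. 114.] 66
yel 100 348.8 211.8 [ 483.07976534 -141.13422809   58.        ]
centre of white plate [ 4.43231901e+02 -6.48559080e-02  5.40000000e+01]
[([223.0, 252.1], 53), ([253.9, 240.7], 31), ([305.5, 237.3], 52)]
```

The axis is about (441.5, 0.5) and the yaw about 16.1°, with eight confirmed at the pointer. The lattice overhangs the peg side, so I'll turn the sleeve from the front in two pushes, using R≈86 with the tool's y axis radial. I'm setting out to a point above the start of the first push.

Request:
jog_arm:
  rows:
    - [[-16,-19,5],[0,0,0.1]]
    - [[-32,-38,10],[0,0,0.2]]
    - [[-48,-57,15],[0,0,0.3]]
    - [[-64,-76,20],[0,0,0.4]]
    - [[-80,-95,25],[0,0,0.5]]
    - [[-97,-114,30],[0,0,0.6]]
    - [[-113,-133,35],[0,0,0.7]]
    - [[-129,-152,40],[0,0,0.8]]
    - [[-145,-172,45],[0,0,0.9]]
    - [[-161,-191,50],[0,0,1.0]]
  grip: 0

```text
time: 1.1
tool_pos: [316.0, 304.1, 180.6]
tcp_rot: [-180.0, 0.0, 98.0]
ft_force: [-0.3, 0.5, -0.0]
finger_gap: -0.1
grip_force: 0.0
```

```bash
cat > d.py <<'E'
import sys,numpy as np
from bench import r
from scipy.spatial.transform import Rotation as Ro
# print tool-frame shift and turn to a world pose: x y z roll pitch yaw
def delta(x,y,z,a,b,c):
    s=r.sense();R=Ro.from_euler("xyz",s["tcp_rot"],degrees=True)
    G=Ro.from_euler("xyz",[a,b,c],degrees=True)
    return np.round(R.inv().apply(np.array([x,y,z])-s["tool_pos"]),1),np.round((R.inv()*G).as_rotvec(),3)
if __name__=="__main__":
    s=r.sense();print(s["time"],np.round(s["tool_pos"],1),np.round(s["tcp_rot"],1),np.round(s["joint_pos"],1),np.round(s["ft_force"],1));print(*delta(*map(float,sys.argv[1:7])))
E
python3 d.py 384 64.4 130 180 0 42
```

```text
1.1 [316.  304.1 180.6] [-180.    0.   98.] [ 37.2 -16.8 113.5  -0.   83.3  29.2] [-0.3  0.5 -0. ]
[-246.8   34.2   50.7] [-0.     0.001  0.977]
```

Request:
jog_arm:
  rows:
    - [[-25,3,5],[0,0,0.1]]
    - [[-49,7,10],[0,0,0.2]]
    - [[-74,10,15],[0,0,0.3]]
    - [[-99,14,20],[0,0,0.4]]
    - [[-123,17,25],[0,0,0.5]]
    - [[-148,21,30],[0,0,0.6]]
    - [[-173,24,35],[0,0,0.7]]
    - [[-197,27,40],[0,0,0.8]]
    - [[-222,31,45],[0,0,0.9]]
    - [[-247,34,51],[0,0,0.98]]

```text
time: 2.1
tool_pos: [385.0, 64.7, 130.0]
tcp_rot: [-180.0, 0.0, 41.8]
ft_force: [1.0, 0.2, 0.1]
finger_gap: 0.0
grip_force: 0.0
```

```bash
python3 - <<'E'
from h import *
p,d=r.snapshot("top");cv2.imwrite("pics/c1.png",cv2.resize(p[145:310,205:375],None,fx=3.5,fy=3.5,interpolation=cv2.INTER_CUBIC))
E
python3 d.py 384 64.4 37 180 0 42
```

```text
2.15 [385.2  62.  128.9] [1.799e+02 1.000e-01 4.150e+01] [ 1.700e+00 -2.310e+01  1.239e+02 -1.000e-01  7.930e+01  5.020e+01] [-0.1 -1.5 -1.2]
[ 0.9 -2.7 91.9] [ 0.001  0.002 -0.008]
```

View pics/c1.png

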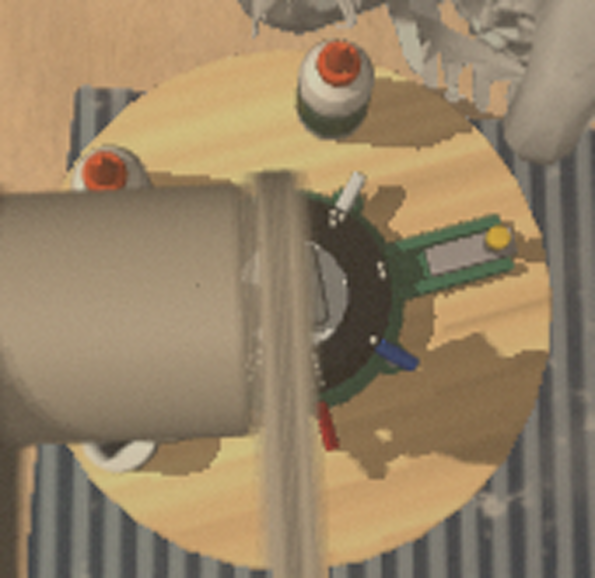

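The arm stands over the start. A broad link lies on the +y side at about (120,310) in the crop, next to the bottle at (105,172) and the pot at (120,455). I'll check that link's height before descending.

```bash
python3 - <<'E'
from h import *
p,d=r.snapshot("top")
for uv in((212,215),(225,235),(240,202),(240,235),(260,235),(272,235),(285,200),(285,235),(285,290),(150,235)):
    o,v=ray("top",uv);print(uv,np.round(o+v*d[uv[1],uv[0]]))
p,d=r.snapshot("scene");cv2.imwrite("pics/s1.png",p)
E
```

```text
(212, 215) [404.  99. 535.]
(225, 235) [379.  83. 539.]
(240, 202) [422.  67. 523.]
(240, 235) [379.  65. 538.]
(260, 235) [379.  42. 539.]
(272, 235) [379.  27. 539.]
(285, 200) [423.  12. 530.]
(285, 235) [378.  12. 547.]
(285, 290) [316.  13. 557.]
(150, 235) [435. 336.   8.]
```

View pics/s1.png

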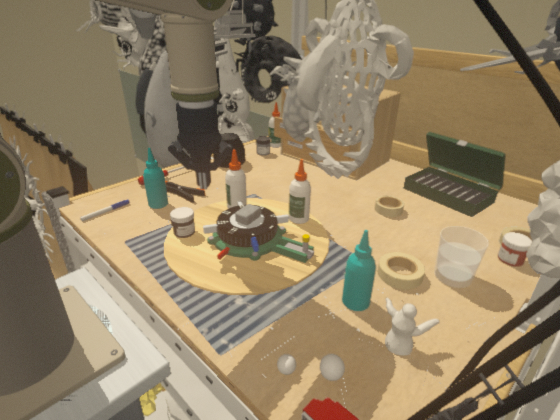

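The view shows the tool with shut fingers at about (203,185), and the wide link is above z≈500, well clear. I'm descending to z≈37.

Request:
jog_arm:
  rows:
    - [[0,0,20],[0,0,0]]
    - [[0,0,45],[0,0,0]]
    - [[0,0,70],[0,0,0]]
    - [[0,0,86],[0,0,0]]
    - [[0,0,92],[0,0,0]]
    - [[0,0,92],[0,0,0]]

```text
time: 2.85
tool_pos: [384.2, 66.4, 37.7]
tcp_rot: [-179.9, 0.1, 42.1]
ft_force: [-1.1, 1.4, -0.0]
finger_gap: 0.2
grip_force: 0.0
```

```bash
python3 d.py 384 64.4 37 180 0 42
```

```text
2.85 [384.2  66.4  37.7] [-1.799e+02  1.000e-01  4.210e+01] [  2.2 -15.6 128.4   0.   67.3  50.1] [-1.1  1.4 -0. ]
[-1.4  1.3  0.7] [-0.001  0.001  0.002]
```

Request:
jog_arm:
  rows:
    - [[-6,0.2,0],[0,0,-0.07]]
    - [[-12,0.8,0],[0,0,-0.14]]
    - [[-17.9,1.9,0],[0,0,-0.209]]
    - [[-23.7,3.3,0],[0,0,-0.279]]
    - [[-29.4,5.2,0],[0,0,-0.349]]
    - [[-35,7.4,0],[0,0,-0.419]]
    - [[-40.4,10.1,0],[0,0,-0.489]]
    - [[-45.6,13.1,0],[0,0,-0.559]]
    - [[-50.5,16.4,0],[0,0,-0.628]]
    - [[-55.3,20.1,0],[0,0,-0.698]]

```text
time: 3.85
tool_pos: [358.4, 13.8, 39.8]
tcp_rot: [179.9, -0.0, 82.3]
ft_force: [-0.2, 0.5, -0.4]
finger_gap: 0.1
grip_force: 0.0
```

```bash
python3 d.py 356.3 12.5 37 180 0 82
```

```text
3.85 [358.4  13.8  39.8] [179.9  -0.   82.3] [ -6.  -22.5 133.3   0.   69.    1.7] [-0.2  0.5 -0.4]
[-1.5 -2.   2.8] [ 0.002 -0.     0.004]
```

Request:
jog_arm:
  rows:
    - [[-6,0.2,0],[0,0,-0.07]]
    - [[-12,0.8,0],[0,0,-0.14]]
    - [[-17.9,1.9,0],[0,0,-0.209]]
    - [[-23.7,3.3,0],[0,0,-0.279]]
    - [[-29.4,5.2,0],[0,0,-0.349]]
    - [[-35,7.4,0],[0,0,-0.419]]
    - [[-40.4,10.1,0],[0,0,-0.489]]
    - [[-45.6,13.1,0],[0,0,-0.559]]
    - [[-50.5,16.4,0],[0,0,-0.628]]
    - [[-55.3,20.1,0],[0,0,-0.698]]

```text
time: 4.85
tool_pos: [370.8, -43.9, 39.8]
tcp_rot: [179.9, 0.1, 122.2]
ft_force: [-0.1, 0.7, 1.5]
finger_gap: -0.2
grip_force: 0.0
```

```bash
python3 d.py 368.6 -45.1 37 180 0 122;  python3 - <<'E'
from h import *
p,d=r.snapshot("scene");cv2.imwrite("pics/s2.png",cv2.resize(p[130:300,140:350],None,fx=3.5,fy=3.5,interpolation=cv2.INTER_CUBIC))
E
```

```text
4.85 [370.8 -43.9  39.8] [1.799e+02 1.000e-01 1.222e+02] [-14.6 -19.4 131.1   0.   68.2 -46.9] [-0.1  0.7  1.5]
[ 0.2 -2.5  2.8] [0.002 0.001 0.004]
```

View pics/s2.png

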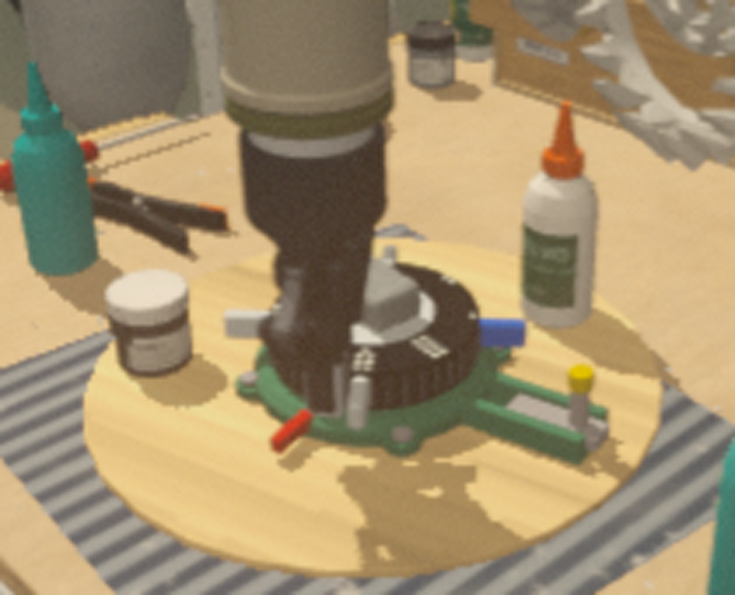

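The sleeve is following: the seven lug is now just past the pointer at about (358,400), and the clay, pot and bottle are undisturbed. I'll finish this second click, back off, lift, and return for the five lug.

Request:
jog_arm:
  rows:
    - [[-5.2,0.2,0],[0,0,-0.061]]
    - [[-10.5,0.6,0],[0,0,-0.122]]
    - [[-15.7,1.4,0],[0,0,-0.183]]
    - [[-20.8,2.6,0],[0,0,-0.244]]
    - [[-20.8,2.6,0],[0,0,-0.244]]
    - [[-12,0.8,0],[0,0,-0.14]]
    - [[0,0,-15],[0,0,0]]
    - [[0,0,-40],[0,0,0]]
    - [[0,0,-60],[0,0,0]]

```text
time: 5.8
tool_pos: [369.6, -43.2, 99.8]
tcp_rot: [180.0, 0.0, 121.9]
ft_force: [0.6, 0.1, 0.5]
finger_gap: 0.3
grip_force: 0.0
```

```bash
python3 d.py 384 64.4 97 180 0 42;  python3 - <<'E'
from h import *
p,d=r.snapshot("top")
R=(205,145,375,310)
for c,a in blob(p,(105,120,60),(125,255,255),R): print(c,a,np.round(onz("top",c,51),1), np.degrees(np.arctan2(onz("top",c,51)[1]-.5,onz("top",c,51)[0]-441.5)))
E
```

```text
5.8 [369.6 -43.2  99.8] [180.    0.  121.9] [-14.6 -25.  128.4   0.   76.6 -46.5] [0.6 0.1 0.5]
[83.8 69.1  2.8] [ 1.000e-03 -0.000e+00  1.394e+00]
[304.5, 199.6] 26 [513.7 -38.4  51. ] -28.315214965839218
```

Two clicks are done: the blue lug is at −28.3°. I'm going back to the start over the five lug.

Request:
jog_arm:
  rows:
    - [[8,7,0],[0,0,0.139]]
    - [[17,14,0],[0,0,0.279]]
    - [[25,21,0],[0,0,0.418]]
    - [[34,28,0],[0,0,0.558]]
    - [[42,35,0],[0,0,0.697]]
    - [[50,41,0],[0,0,0.836]]
    - [[59,48,0],[0,0,0.976]]
    - [[67,55,0],[0,0,1.115]]
    - [[75,62,0],[0,0,1.255]]
    - [[84,69,0],[0,0,1.394]]

```text
time: 6.85
tool_pos: [383.7, 64.7, 98.7]
tcp_rot: [180.0, -0.0, 41.7]
ft_force: [1.1, -0.6, -0.3]
finger_gap: -0.2
grip_force: 0.0
```

Request:
jog_arm:
  rows:
    - [[0,0,0],[0,0,0]]
    - [[0,0,20],[0,0,0]]
    - [[0,0,45],[0,0,0]]
    - [[0,0,60],[0,0,0]]
    - [[0,0,61],[0,0,0]]

```text
time: 7.35
tool_pos: [381.5, 63.7, 35.3]
tcp_rot: [-179.9, 0.2, 42.3]
ft_force: [-0.9, 0.2, 0.1]
finger_gap: -0.1
grip_force: 0.0
```

```bash
python3 d.py 384 64.4 37 180 0 42
```

```text
7.35 [381.5  63.7  35.3] [-179.9    0.2   42.3] [  1.9 -15.8 128.8  -0.   67.2  49.6] [-0.9  0.2  0.1]
[ 2.3  1.1 -1.7] [-0.002  0.003  0.006]
```

Request:
jog_arm:
  rows:
    - [[-6,0.2,0],[0,0,-0.07]]
    - [[-12,0.8,0],[0,0,-0.14]]
    - [[-17.9,1.9,0],[0,0,-0.209]]
    - [[-23.7,3.3,0],[0,0,-0.279]]
    - [[-29.4,5.2,0],[0,0,-0.349]]
    - [[-35,7.4,0],[0,0,-0.419]]
    - [[-40.4,10.1,0],[0,0,-0.489]]
    - [[-45.6,13.1,0],[0,0,-0.559]]
    - [[-50.5,16.4,0],[0,0,-0.628]]
    - [[-55.3,20.1,0],[0,0,-0.698]]

```text
time: 8.35
tool_pos: [356.7, 11.5, 38.6]
tcp_rot: [179.9, 0.0, 82.4]
ft_force: [-0.3, -0.2, -0.2]
finger_gap: -0.1
grip_force: 0.0
```

Request:
jog_arm:
  rows:
    - [[-4.5,0.1,0],[0,0,-0.052]]
    - [[-9,0.5,0],[0,0,-0.105]]
    - [[-13.5,1.1,0],[0,0,-0.157]]
    - [[-13.5,1.1,0],[0,0,-0.157]]
    - [[-4.5,0.1,0],[0,0,-0.052]]
    - [[3,0,0],[0,0,0]]
    - [[3,0,-15],[0,0,0]]
    - [[3,0,-40],[0,0,0]]
    - [[3,0,-65],[0,0,0]]
    - [[3,0,-65],[0,0,0]]

```text
time: 9.35
tool_pos: [359.3, 14.8, 106.6]
tcp_rot: [179.6, -0.0, 82.1]
ft_force: [-0.2, -0.0, 0.7]
finger_gap: 0.2
grip_force: 0.0
```

```bash
python3 d.py 384 64.4 37 180 0 42;  python3 - <<'E'
from h import *
p,d=r.snapshot("top");s,_=r.snapshot("scene");cv2.imwrite("pics/t3.png",p)
cv2.imwrite("pics/s3.png",np.vstack([cv2.resize(s[140:300,140:400],(780,480)[:2]),])[:600])
R=(205,145,375,310)
for c,a in blob(p,(105,120,60),(125,255,255),R): print(c,a,np.round(onz("top",c,51),1), np.degrees(np.arctan2(onz("top",c,51)[1]-.5,onz("top",c,51)[0]-441.5)))
print(blob(s,(22,140,110),(34,255,255),(200,190,330,270)),blob(p,(20,130,100),(34,255,255),(335,195,365,225)))
E
```

```text
9.35 [359.3  14.8 106.6] [179.6  -0.   82.1] [ -5.8 -28.6 130.1   0.   78.1   2. ] [-0.2 -0.   0.7]
[52.5 17.2 69.8] [ 0.007 -0.003  0.701]
[278.7, 196.8] 28 [520.6  22.3  51. ] 15.437964824712683
[([305.4, 237.3], 53)] [([346.8, 212.2], 37)]
```

View pics/s3.png

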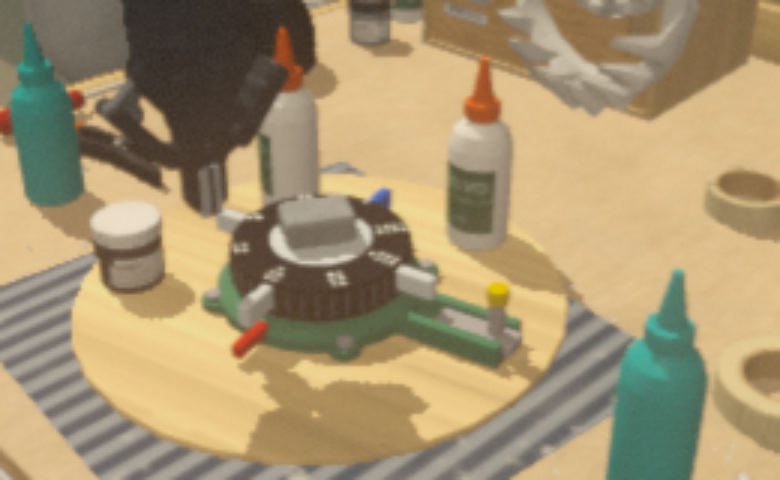

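Five stands at the pointer: the five lug at (258,300) lines up with the red bar at (250,338), and the blue lug is at 15.4°. The bottles, pot and clay are undisturbed. The peg at (498,295) is under the lattice, so I'll push with a tilted tool, and first fit the arm's planar geometry to check clearance.

```bash
cat > k.py <<'E'
from h import *
from d import delta
from scipy.optimize import least_squares
from scipy.spatial.transform import Rotation as Ro
D=np.array([[7.5,85.3,598,231.3],[-16.8,113.5,435.6,180.6],[-23.1,123.9,387,128.9],[-15.6,128.4,386.7,37.7],[-22.5,133.3,355,39.8],[-25,128.4,368.7,99.8],[-28.6,130.1,356,106.6]])
def fk(p,a,b):
    a=np.radians(a);b=np.radians(b)+p[3]
    return p[0]+p[1]*np.sin(a)+p[2]*np.sin(a+b), p[4]+p[1]*np.cos(a)+p[2]*np.cos(a+b)
f=lambda p:np.r_[fk(p,D[:,0],D[:,1])[0]-D[:,2],fk(p,D[:,0],D[:,1])[1]-D[:,3]]
E
python3 - <<'E'
from k import *
s=least_squares(f,[0,400,400,0,100]);print(np.round(s.x,2),np.round(s.fun,1))
# peg, two views
o1,d1=ray("top",(346.8,212.2));o2,d2=ray("scene",(305.4,237.3))
t=np.linalg.lstsq(np.c_[d1,-d2],o2-o1,rcond=None)[0];print("peg",o1+d1*t[0],o2+d2*t[1])
p=cv2.imread("pics/t3.png");dd=np.load("pics/top0.npy")
for c,a in blob(p,(78,100,50),(95,255,255),(380,190,450,260)): 
    o,v=ray("top",c);D_=dd[int(c[1]),int(c[0])];print("turq",c,a,o+v*D_)
from k import D
E
```

```text
[-1.7900e+00  3.6636e+02  5.5891e+02  1.1000e-01 -4.1940e+01] [-0.4  0.8  1.1  0.3 -0.4  0.2 -1.6 -0.4  0.5 -0.2 -0.4  0.3 -0.   0.3]
peg [ 482.23374192 -136.49029833   57.50124169] [ 482.10260271 -136.37281963   57.4621809 ]
turq [411.6, 222.4] 249 [ 449.95952831 -271.44829765  112.94943446]
```

```bash
cat > g.py <<'E'
import sys
from k import *
def G(t=35,a=5):
    t,a=np.radians([t,a]);z=np.array([np.sin(t)*np.cos(a),np.sin(t)*np.sin(a),-np.cos(t)]);x=np.array([-np.sin(a),np.cos(a),0])
    return Ro.from_matrix(np.c_[x,np.cross(z,x),z])
E
python3 - <<'E'
from g import *
e=G().as_euler("xyz",degrees=True);print(e)
s=r.sense();print(s["tool_pos"]);print(*delta(450,-185,130,*e))
g=G()
for w in((493.3,-170.3,42),(492,-165,42),(485.4,-131.5,42)): print(w,np.round(g.inv().apply(np.array(w)-[450,-185,130]),1))
E
```

```text
[ 1.45000000e+02 -1.27222187e-14  9.50000000e+01]
[357.34309688  14.94415719 103.35671749]
[-185.4  119.2  -26.4] [-0.606  0.069 -0.217]
(493.3, -170.3, 42) [ 10.9 -14.1  97.6]
(492, -165, 42) [ 16.3 -14.8  97.1]
(485.4, -131.5, 42) [ 50.2 -17.8  95. ]
```

Request:
jog_arm:
  rows:
    - [[-19,12,-4],[-0.061,0.007,-0.022]]
    - [[-37,24,-8],[-0.121,0.014,-0.043]]
    - [[-56,36,-12],[-0.182,0.021,-0.065]]
    - [[-74,48,-16],[-0.242,0.028,-0.087]]
    - [[-93,60,-20],[-0.303,0.035,-0.109]]
    - [[-111,72,-24],[-0.364,0.041,-0.13]]
    - [[-130,83,-26],[-0.424,0.048,-0.152]]
    - [[-148,95,-26],[-0.485,0.055,-0.174]]
    - [[-167,107,-26],[-0.545,0.062,-0.195]]
    - [[-185,119,-26],[-0.606,0.069,-0.217]]

```text
time: 10.45
tool_pos: [448.9, -185.3, 127.6]
tcp_rot: [145.0, -0.0, 95.0]
ft_force: [-0.2, 0.3, -0.1]
finger_gap: -0.1
grip_force: 0.0
```

```bash
python3 d.py 493.3 -170.3 42 145 0 95; python3 - <<'E'
from h import *
p,_=r.snapshot("top");s,_=r.snapshot("scene")
cv2.imwrite("pics/v4.png",np.hstack([p[100:310,190:460],s[130:340,150:420]]))
E
```

```text
10.45 [ 448.9 -185.3  127.6] [145.  -0.  95.] [-49.6 -34.8 138.9  33.2  58.5 -67.9] [-0.2  0.3 -0.1]
[ 11.1 -11.8  96.2] [-0.    -0.    -0.001]
```

View pics/v4.png

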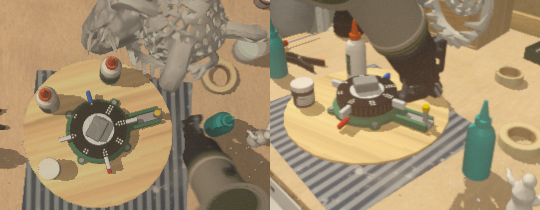

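The five mark is still at the pointer (108,170), and the tilted gripper hangs at about (200,130), beside the turquoise bottle at (219,124). By calculation it will pass that bottle with about 20 mm to spare. I'm lowering to the outer side of the peg.

Request:
jog_arm:
  rows:
    - [[5,-2,15],[0,0,0]]
    - [[9,-5,35],[0,0,0]]
    - [[11,-8,55],[0,0,0]]
    - [[11,-10,75],[0,0,0]]
    - [[11,-12,90],[0,0,0]]
    - [[11,-12,96],[0,0,0]]
    - [[11,-12,96],[0,0,0]]

```text
time: 11.25
tool_pos: [492.5, -168.0, 41.4]
tcp_rot: [145.3, -0.2, 95.1]
ft_force: [-0.4, -0.1, 0.2]
finger_gap: 0.1
grip_force: 0.0
```

```bash
python3 d.py 485.4 -131.5 42 145 0 95; python3 - <<'E'
from h import *
p,_=r.snapshot("top");s,_=r.snapshot("scene")
cv2.imwrite("pics/v5.png",np.hstack([cv2.resize(p[180:270,300:440],(420,270)),cv2.resize(s[190:300,240:390],(368,270))]))
E
```

```text
11.25 [ 492.5 -168.    41.4] [145.3  -0.2  95.1] [-41.9 -17.6 137.5  38.8  41.9 -72.2] [-0.4 -0.1  0.2]
[37.  -2.9 -2.5] [-0.005 -0.003 -0.001]
```

View pics/v5.png

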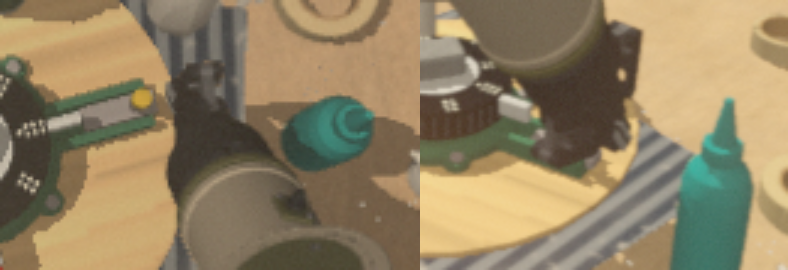

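The fingertip stands just outside the yellow peg at (142,98), clear of the turquoise bottle. I'm pushing it home.

Request:
jog_arm:
  rows:
    - [[6,0,0],[0,0,0]]
    - [[11,-1,-1],[0,0,0]]
    - [[15,-1,-1],[0,0,0]]
    - [[19,-1,-1],[0,0,0]]
    - [[23,-2,-1],[0,0,0]]
    - [[27,-2,-2],[0,0,0]]
    - [[30,-2,-2],[0,0,0]]
    - [[33,-3,-2],[0,0,0]]
    - [[36,-3,-2],[0,0,0]]
    - [[36,-3,-2],[0,0,0]]

```text
time: 12.35
tool_pos: [486.2, -133.5, 42.6]
tcp_rot: [145.1, -0.1, 95.0]
ft_force: [0.3, -0.7, 0.7]
finger_gap: 0.0
grip_force: 0.2
```

Request:
jog_arm:
  rows:
    - [[1.5,0,0],[0,0,0]]
    - [[3,0,0],[0,0,0]]
    - [[3,0,0],[0,0,0]]

```text
time: 12.65
tool_pos: [486.2, -132.7, 42.8]
tcp_rot: [145.1, 0.1, 94.9]
ft_force: [-0.9, -11.0, -3.5]
finger_gap: 0.0
grip_force: 5.3
```

Request:
jog_arm:
  rows:
    - [[1,0,0],[0,0,0]]
    - [[1.5,0,0],[0,0,0]]
    - [[1.5,0,0],[0,0,0]]

```text
time: 12.95
tool_pos: [486.1, -132.6, 43.0]
tcp_rot: [145.1, 0.3, 94.8]
ft_force: [-0.6, -17.9, -6.7]
finger_gap: -0.3
grip_force: 8.6
```

Request:
jog_arm:
  rows:
    - [[-5,0,0],[0,0,0]]
    - [[-20,0,0],[0,0,0]]
    - [[-38,2,0],[0,0,0]]
    - [[-38,6,-25],[0,0,0]]
    - [[-42,10,-60],[0,0,0]]
    - [[-45,12,-95],[0,0,0]]
    - [[-45,12,-95],[0,0,0]]

```text
time: 13.65
tool_pos: [446.3, -180.6, 132.5]
tcp_rot: [144.9, 0.3, 94.9]
ft_force: [0.5, -1.1, 0.4]
finger_gap: 0.1
grip_force: 0.0
```

```bash
python3 - <<'E'
from h import *
p,_=r.snapshot("top");s,_=r.snapshot("scene");print(r.sense()["time"],r.sense()["tool_pos"])
cv2.imwrite("pics/v6.png",np.hstack([cv2.resize(p[145:310,205:375],(400,388)),cv2.resize(s[150:290,160:305],(400,388))]))
a=blob(p,(20,130,100),(34,255,255),(325,195,365,225));b=blob(s,(22,140,110),(34,255,255),(200,190,330,270));print(a,b)
u=max(a,key=lambda t:t[1])[0];P=onz("top",u,57.5);print(P,np.hypot(P[0]-441.5,P[1]-.5))
if b: P=onz("scene",b[0][0],57.5);print(P,np.hypot(P[0]-441.5,P[1]-.5))
for c,a in blob(p,(105,120,60),(125,255,255),(205,145,375,310)):
    P=onz("top",c,51);print(a,np.degrees(np.arctan2(P[1]-.5,P[0]-441.5)))
E
```

```text
13.75 [ 445.81550085 -178.92562492  128.4240476 ]
[([337.5, 215.0], 36)] [([295.4, 234.2], 54)]
[ 475.72229587 -114.51536735   57.5       ] 119.99875107720702
[ 475.83984481 -114.82002446   57.5       ] 120.32428260419128
28 15.461418918861279
```

View pics/v6.png

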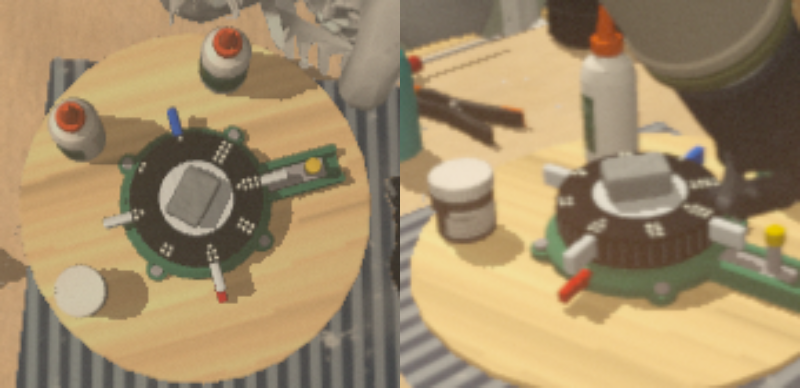

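The five lug at (217,278) is in line with the red pointer at (222,297). The peg is at r = 120 mm, which is fully home. The bottles, pot and clay are in place and the arm is clear, so I'm handing in.

```bash
python3 -c "
from bench import r
print(r.hand_in())"
```

```text
the job is handed in; nothing more can be done
None
```

The job is handed in: the sleeve is clicked in with five at the red pointer, then the locking slide was pushed fully home (peg 120 mm from the axis, read from both cameras); the last pictures show the clay still centred on the sleeve and the bottles and pot standing where they were, at about 13.8 s, but I got no verdict back.

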